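Sweep the leftover cheese sticks into the crumb tray

ROBOT

A 6-joint arm with a two-finger parallel gripper is mounted at the origin on a cart in front of the work surface, level with it; the furniture and walls round the work are solid. World frame = base frame: x ahead of the robot, y to its left, z up, the work surface at z = 0. Lengths are in m, angles in rad, forces in N, time in s.
With the tool pointing down it reaches from about 0.375 to 0.925 m from the base axis. Payload 5.7 kg.
Tool frame: the origin (TCP) lies at the very end of the fingers, on their centre line; the grasp point (between the pads) lies 19 mm behind it (bot.grasp_offset is the distance from the TCP to the grasp point, in m); z points along the fingers, y is the line along which they close (so a half turn about z gives the same grasp; the last joint's range is limited). The gripper opens to 88 mm and grips with 3 to 60 N. Pads are 20 mm wide; open, the fingers measure 115 mm over their backs; the gripper's body (75 mm by 178 mm) begins 61 mm behind the grasp point.
Start: joints at [-1.225, 0.359, 1.51, -0, 1.272, -0.115], TCP at [0.267, -0.537, 0.198] pointing down, gripper open.
Joint ranges: [-2.97, 2.97], [-1.01, 2.36], [0.21, 2.38], [-0.96, 4.11], [0.2, 2.71], [-2.98, 2.98]. Speed limits (rad/s): [2.39, 2.39, 3.14, 3.14, 3.14, 3.14].

INTERFACE

Orientations are given as a unit quaternion [w, x, y, z].
In Python, from plant import bot, vision gives the robot as it stands (bot), with the cameras (vision).
- The arm moves only by the shell command python3 inch.py 'ROWS' [OPENING] [FORCE]. ROWS is rows parted by semicolons, their numbers by spaces, 1 to 8 of them, each of 6 numbers: dx, dy, dz in m, then a rotation vector rx, ry, rz in rad; each row shifts and turns the commanded pose from where the row before left it, along the tool's axes as they then stand; what a row does not reach is not made up. A row lasts 1/8 s, in which the tool goes at most 0.0625 m and 0.188 rad, less where a joint would pass 70% of its speed; a pose out of reach is approached as far as the arm can. OPENING is the finger opening in m, set as the command begins (- or left out keeps the last). The fingers move at their own pace and stop on an object; FORCE is the grip in N (left out, the last holds). Time passes only in rows, so rows that do not move let the fingers close. It prints the time, the measured TCP pose, the force, the opening and the grip force at its end.
- bot.state(): the state, without advancing time (a new reading comes with each control period).
- vision.grab_frame(name): name is "scene" or "top" or "wrist"; returns a dict with "frame" (420x560x3 uint8, red, green, blue), "fov_y" (degrees; the focal length in pixels is half the picture's height over the tangent of half this angle, whatever the lens; pixels are square), "cx", "cy" (the principal point, pixels), "R" (3x3) and "t" (3): a world point X has camera coordinates R X + t. Camera axes: x right, y down, z forward; pixel columns grow to the right and rows downward; lengths in m; the calibration is good to about 2 mm. The wrist camera is an equidistant fisheye: a pixel r from the principal point sees the ray r / f radians off the axis. A picture is of the moment at which its call begins. There is no depth.
- bot.job_done(): hands the job in; it is judged then, once.
The state is a dict: "time_s": time; "joints": joint angles; "dq": joint speeds; "joint_torque": joint torques, N m; "eef_pos": TCP position; "orientation": TCP orientation; "force": force on the tool from outside, world axes, zero at the start; "ft_torque": the same for the moment, N m; "finger_gap": finger opening in m; "grasp_force": force on a finger pad.
Only numpy, scipy, OpenCV 4.12 (cv2) and the standard library are available. Lean on these libraries where they do the work, as an engineer would, in place of code of your own. Each camera call takes 0.05 s, during which the arm holds its last target. There are 200 camera calls.

TASK

Clear the two leftover cheese sticks off the table: with the fingertips, gently sweep each one along the tabletop through the open side of the crumb tray until it lies wholly inside on the tray floor. Do not pinch, press hard on or pick up the sticks, and leave the muffin and the tea light where they stand.

Things in the scene. Friction and masses are not known exactly. Their poses are not given: they have to be found in the camera images.
- stick_a: pale cheese baton lying flat on the table, 59 mm long, 18 mm wide, 17 mm high, 14 to 28 g, loose; origin at the centre of its underside, its own y axis runs along its length, z up. One of the two sticks to sweep
- stick_a_end1 (a point): point at one end of stick_a (29 mm from its middle along +y, 8 mm above its underside)
- stick_a_end2 (a point): point at the other end of stick_a (29 mm along -y)
- stick_b: pale cheese baton lying flat on the table, 52 mm long, 18 mm wide, 15 mm high, 14 to 28 g, loose; origin at the centre of its underside, its own y axis runs along its length, z up. One of the two sticks to sweep
- stick_b_end1 (a point): point at one end of stick_b (25 mm from its middle along +y, 8 mm above its underside)
- stick_b_end2 (a point): point at the other end of stick_b (25 mm along -y)
- tray: aluminium crumb tray, fixed, beyond the sticks. Flat floor 4 mm above the table, x -55 to +55 mm, y -90 to +90 mm of its frame (origin under the floor centre, at table height); walls 38 mm high, 4 mm thick, at the back (+x) and both sides; the -x side is open, faces the sticks and has a ramp over its full width climbing from the table (x -80) to the floor (x -55)
- tray_mouth (a point): middle of the tray's open edge, where the ramp meets the floor, on the floor (tray x = -55 mm); the opening between the side walls is 180 mm wide
- muffin: small muffin in a paper case, 40 mm across, 36 mm high, standing loose in a row with the two sticks (any of the three places); origin under its centre. Leave it
- tealight: square-ish thick glass tea-light holder, 60 mm across, 64 mm high, loose, to the right of the tray; origin under its centre. Leave it

How it is judged:
At the end, for the whole second after the job is handed in: both sticks lie at rest (under 20 mm/s) on the tray floor, both their ends past the line where the ramp meets the floor, between the walls and lower than 30 mm; muffin and tea light within 20 mm of where they stood (x of stick_a_end1 in the frame of tray between -0.055 and 0.057 m and y of stick_a_end1 in the frame of tray between -0.092 and 0.092 m and z of each of stick_a_end1, stick_a_end2, stick_b_end1, stick_b_end2 in the frame of tray below 0.03 m and x of stick_a_end2 in the frame of tray between -0.055 and 0.057 m and y of stick_a_end2 in the frame of tray between -0.092 and 0.092 m and linear speed of each of stick_a, stick_b below 0.02 m/s and x of stick_b_end1 in the frame of tray between -0.055 and 0.057 m and y of stick_b_end1 in the frame of tray between -0.092 and 0.092 m and x of stick_b_end2 in the frame of tray between -0.055 and 0.057 m and y of stick_b_end2 in the frame of tray between -0.092 and 0.092 m and distance of each of muffin, tealight from where it was at the start of the episode below 0.02 m); the robot touches nothing.
It fails at once if a cheese stick is lifted (more than 30 mm) instead of swept (height (world z) of any of stick_a, stick_b above 0.03 m).
It fails at once if a cheese stick is pinched or pressed with more than 15 N (contact force between the fingers and stick_a above 15 N or contact force between the fingers and stick_b above 15 N).
It fails at once if the muffin or tea light is shifted by more than 20 mm (distance of any of muffin, tealight from where it was at the start of the episode above 0.02 m).
It fails at once if the muffin or tea light is tipped over (angle between any of muffin, tealight's own z axis and vertical above 0.5 rad).
It also fails if it takes over 58 s, if anything falls off the work surface, if the arm or the gripper's body presses on something with over 40 N, if the wrist force passes 120 N, or if a joint passes its speed limit or range.

## Working session

There is one attempt and no reset: what is moved stays moved. The work goes in short steps, Python scripts to look and compute and a shell command to move; the robot and the scene stay as the last step left them, time stands still between calls to the robot, and variables do not carry over. Pictures are saved under pics/ and viewed, at most 10 in all, crops included, and the job is handed in when it is done.

```bash
ls; mkdir -p pics
python3 - <<'E'
from plant import bot, vision
import cv2,pickle
d={}
for n in("scene","top"):
    f=vision.grab_frame(n);d[n]=f
    cv2.imwrite(f"pics/{n}0.png",f["frame"][:,:,::-1]); print(n,f["fov_y"],f["cx"],f["cy"],f["R"],f["t"])
pickle.dump(d,open("f0.pkl","wb"))
print(bot.state())
E
```

```text
inch.py
pics
plant.py
scene 49.98586223776809 282.34003612621063 210.17767849824386 [[-0.66297791 -0.74837591  0.01984414]
 [-0.45058349  0.37771815 -0.8088903 ]
 [ 0.59785852 -0.54521785 -0.58762462]] [0.45564578 0.19024357 0.70609754]
top 44.1052150628576 283.0264853594963 205.4683517671961 [[-0.02642797 -0.99964122  0.00435882]
 [-0.99717938  0.02605597 -0.07038735]
 [ 0.07024853 -0.00620672 -0.99751021]] [0.17490575 0.52200908 0.99154394]
{'time_s': 0.1, 'joints': array([-1.22505908e+00,  3.59409167e-01,  1.51131456e+00, -1.28639420e-05,
        1.27251692e+00, -1.15105037e-01]), 'dq': array([-0.00071149, -0.0015569 , -0.00027847, -0.0003894 , -0.00038391,
       -0.00077823]), 'joint_torque': array([ 5.92756023e-04, -5.16353095e+01, -2.71406543e+01,  6.76730066e-02,
        2.77533982e-02, -5.75496301e-05]), 'eef_pos': array([ 0.26658054, -0.53678375,  0.19741154]), 'orientation': array([-8.17818576e-04,  9.73569534e-01,  2.28389324e-01, -1.00915410e-04]), 'force': array([-0.06810914,  0.45696715, -0.53225098]), 'ft_torque': array([ 0.01696189, -0.01276122, -0.00223561]), 'grasp_force': 0.0, 'finger_gap': 0.08755282072536529}
```

View pics/top0.png

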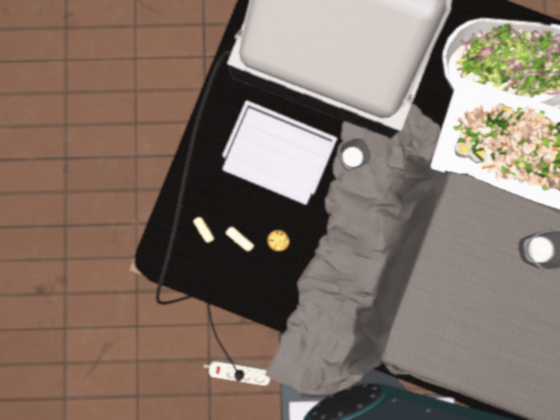

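View pics/scene0.png

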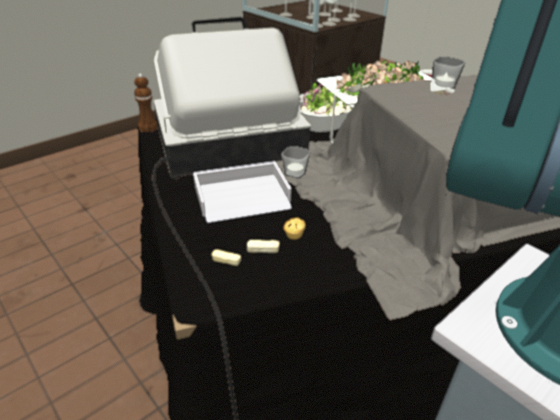

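The top view shows the tray around (278,152), the sticks at (204,230) and (240,239), the muffin at (278,240) and the tea light at (352,153). The scene view agrees: the tray opens towards the sticks. Next I'll measure positions.

```bash
cat > h.py <<'E'
import numpy as np,cv2
def ray(f,u,v,z):
    h=f["frame"].shape[0]; F=h/2/np.tan(np.radians(f["fov_y"])/2)
    R=np.array(f["R"]);t=np.array(f["t"]); C=-R.T@t
    d=R.T@np.array([(u-f["cx"])/F,(v-f["cy"])/F,1.]); return C+d*(z-C[2])/d[2]
def blobs(f,mask,amin=40):
    n,l,s,c=cv2.connectedComponentsWithStats(mask.astype(np.uint8))
    return [(np.where(l==i),s[i],c[i]) for i in range(1,n) if s[i][4]>=amin]
def sticks(f,z=.016,roi=(120,195,340,330)):
    im=f["frame"].astype(int); m=(im[...,0]>130)&(im[...,0]-im[...,2]>25)
    k=np.zeros_like(m);x0,y0,x1,y1=roi;k[y0:y1,x0:x1]=m[y0:y1,x0:x1]
    out=[]
    for (r,c),s,cen in blobs(f,k,25):
        P=np.array([ray(f,a,b,z)[:2] for a,b in zip(c,r)]).astype(np.float32)
        q=cv2.minAreaRect(P); box=cv2.boxPoints(q)
        e=[box[1]-box[0],box[2]-box[1]]; L=max(e,key=np.linalg.norm)
        out.append((np.round(cen,1),s[4],np.round(q[0],4),np.round(sorted(q[1]),4),round(float(np.degrees(np.arctan2(L[1],L[0]))%180),1)))
    return out
E
python3 - <<'E'
import pickle,numpy as np,cv2
from h import *
d=pickle.load(open("f0.pkl","rb"))
f=d["top"]
for o in sticks(f):print("top",o)
for o in sticks(d["scene"],roi=(190,205,320,275)):print("scene",o)
im=f["frame"].astype(int)
m=(im.min(2)>120)&(im.max(2)-im.min(2)<40); k=np.zeros_like(m);k[98:208,215:338]=m[98:208,215:338]
for (r,c),s,cen in blobs(f,k,100):
    q=cv2.minAreaRect(np.c_[c,r].astype(np.float32));print(s,cv2.boxPoints(q).round(1).tolist())
crop=f["frame"][90:270,180:400,::-1]
cv2.imwrite("pics/c.png",cv2.resize(crop,None,fx=3.3,fy=3.3,interpolation=cv2.INTER_CUBIC))
E
```

```text
top (array([127. , 208.1]), np.int32(405), array([0.5286, 0.4651]), array([0.0273, 0.0533]), 179.6)
top (array([144.8, 206.1]), np.int32(371), array([0.5286, 0.4266]), array([0.0351, 0.0508]), 178.5)
top (array([202.9, 228.9]), np.int32(236), array([0.4842, 0.3179]), array([0.0194, 0.0541]), 31.4)
top (array([139.8, 230.5]), np.int32(60), array([0.4837, 0.4429]), array([0.012 , 0.0286]), 157.6)
top (array([126.9, 240.3]), np.int32(443), array([0.4665, 0.4655]), array([0.0272, 0.0566]), 179.6)
top (array([240. , 238.8]), np.int32(149), array([0.4639, 0.2479]), array([0.0201, 0.061 ]), 47.7)
top (array([277.8, 240.3]), np.int32(347), array([0.4596, 0.1727]), array([0.0388, 0.0389]), 88.5)
top (array([131.6, 276.3]), np.int32(640), array([0.4011, 0.4456]), array([0.0595, 0.0674]), 89.8)
top (array([170. , 295.7]), np.int32(128), array([0.3575, 0.3805]), array([0.0114, 0.0442]), 88.5)
top (array([127., 309.]), np.int32(464), array([0.3351, 0.4662]), array([0.0269, 0.0576]), 179.6)
top (array([169.7, 311.5]), np.int32(1610), array([0.3327, 0.3799]), array([0.057 , 0.1314]), 88.5)
top (arr
[... 342 characters left out ...]
8 , 0.4654]), array([0.0019, 0.0288]), 88.4)
scene (array([294.1, 226.9]), np.int32(314), array([0.462 , 0.1697]), array([0.0393, 0.0609]), 136.2)
scene (array([262.8, 246.3]), np.int32(249), array([0.4589, 0.2508]), array([0.0313, 0.0597]), 49.8)
scene (array([225.4, 256.7]), np.int32(275), array([0.4789, 0.3221]), array([0.0287, 0.0548]), 29.5)
[317  98  21   9 106] [[317.0, 98.0], [337.0, 98.0], [337.0, 106.0], [317.0, 106.0]]
[ 223  101  114  104 7314] [[216.3000030517578, 167.5], [244.89999389648438, 98.80000305175781], [337.20001220703125, 137.10000610351562], [308.6000061035156, 205.89999389648438]]
[326 181  12  27 141] [[326.0, 181.0], [337.0, 181.0], [337.0, 207.0], [326.0, 207.0]]
```

View pics/c.png

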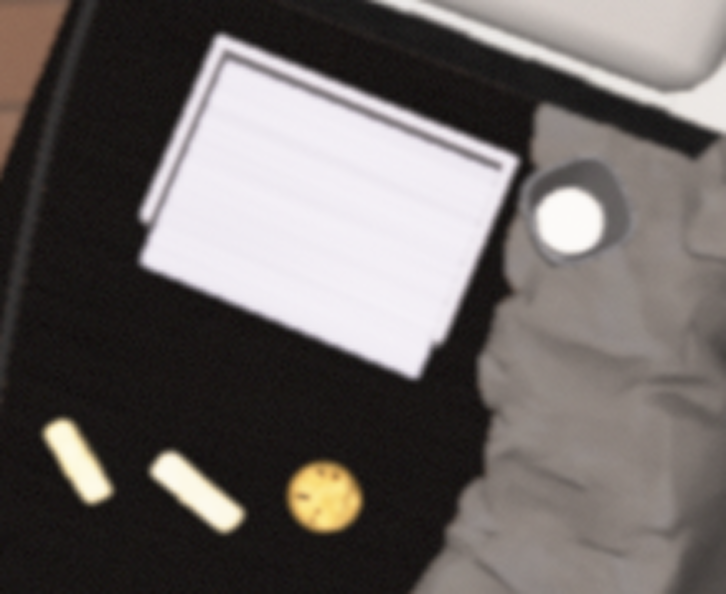

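The crop shows the ramp's table edge from full-frame (222,170) to (306,205), and the back wall top corners at (246,101) and (337,138). The sticks are clear of each other and of the muffin.

```bash
cat >> h.py <<'E'
def trayframe(f):
    a=ray(f,222.4,170,0)[:2];b=ray(f,306.1,205.2,0)[:2]
    c=ray(f,246.1,100.9,.038)[:2];e=ray(f,337,137.6,.038)[:2]
    y=(a-b)/np.linalg.norm(a-b);y2=(c-e)/np.linalg.norm(c-e);yy=(y+y2)/np.linalg.norm(y+y2)
    x=np.array([yy[1],-yy[0]]); 
    o=((a+b)/2+x*.080+(c+e)/2-x*.059)/2
    return o,x,yy,(a,b,c,e)
E
python3 - <<'E'
import pickle
from h import *
d=pickle.load(open("f0.pkl","rb"));f=d["top"]
o,x,y,p=trayframe(f)
print("tray",o,x,y,"yaw",np.degrees(np.arctan2(x[1],x[0])))
for q in p: print(q,[(q-o)@x,(q-o)@y])
tl=ray(f,355,152,.05)[:2]
for n,q in dict(b=(.4842,.3179),a=(.4639,.2479),muf=(.4596,.1727),tl=tl).items():
    q=np.array(q);print(n,q,[(q-o)@x,(q-o)@y])
E
python3 inch.py '.034 .017 -.03 0 0 0;.034 .017 -.03 0 0 0;.034 .017 -.03 0 0 0;.034 .017 -.03 0 0 0;.0265 -.05 0 0 0 0;.0265 -.05 0 0 0 0;.0265 -.05 0 0 0 0;.0265 -.05 0 0 0 0' 0.024
python3 inch.py '.0265 -.05 0 0 0 0;.0265 -.05 0 0 0 0;.0265 -.05 0 0 0 0;.0265 -.05 0 0 0 0;.0265 -.05 0 0 0 0;.0265 -.05 0 0 0 0;.0265 -.05 0 0 0 0;.0265 -.05 0 0 0 0'
python3 inch.py '0 0 0 0 0 -.18;0 0 0 0 0 -.18;0 0 0 0 0 -.18;0 0 0 0 0 -.18;0 0 0 0 0 -.18;0 0 0 0 0 -.18'
cat >> h.py <<'E'
from scipy.spatial.transform import Rotation as Ro
O=np.array([.6375,.1648]);TY=np.radians(-24.06)
TX=np.array([np.cos(TY),np.sin(TY)]);TYv=np.array([-TX[1],TX[0]])
def to(st,tx,ty,z,yawt):
    "delta in the tool's axes to tray point (tx,ty), height z, tool -x at tray yaw yawt (deg)"
    w,a,b,c=st["orientation"];R=Ro.from_quat([a,b,c,w])
    p=np.r_[O+TX*tx+TYv*ty,z]; g=TY+np.radians(yawt)+np.pi
    X=np.array([np.cos(g),np.sin(g),0]);G=Ro.from_matrix(np.c_[X,np.cross([0,0,-1.],X),[0,0,-1.]])
    q=st["eef_pos"][:2]-O
    print("now tray",np.round([q@TX,q@TYv,st["eef_pos"][2]],4),"d(tool)",R.inv().apply(p-st["eef_pos"]).round(4),"rv",(R.inv()*G).as_rotvec().round(4),"d(goal axes)",G.inv().apply(p-st["eef_pos"]).round(4),"t",st["time_s"],"F",st["force"].round(1))
E
python3 -c "
from plant import bot, vision
from h import *
to(bot.state(),-.2265,.011,.06,-10)"
```

```text
time_s: 1.1
eef_pos: [0.4245, -0.3096, 0.3177]
orientation: [-0.0, 0.974, 0.228, -0.0]
force: [0.8, 0.4, -0.5]
finger_gap: 0.024
grasp_force: 0.0
time_s: 2.1
eef_pos: [0.4364, 0.1428, 0.318]
orientation: [-0.0, 0.974, 0.228, -0.0]
force: [1.1, 0.1, -0.7]
finger_gap: 0.024
grasp_force: 0.0
time_s: 2.85
eef_pos: [0.4365, 0.141, 0.3178]
orientation: [-0.0, 0.716, 0.699, -0.0]
force: [0.3, 0.1, 0.6]
finger_gap: 0.024
grasp_force: 0.0
now tray [-0.1738 -0.1037  0.3178] d(tool) [ 0.1262 -0.0041  0.2578] rv [-9.0000e-04 -4.0000e-04 -1.0003e+00] d(goal axes) [0.0718 0.1038 0.2578] t 2.85 F [0.3 0.1 0.6]
```

Finish the turn, move across in the goal axes, and descend to 0.06.

```bash
python3 inch.py '0 0 0 0 0 -.167;0 0 0 0 0 -.167;0 0 0 0 0 -.167;0 0 0 0 0 -.167;0 0 0 0 0 -.167;0 0 0 0 0 -.167;.036 .052 0 0 0 0;.036 .052 0 0 0 0' >/dev/null
python3 inch.py '0 0 .05 0 0 0;0 0 .05 0 0 0;0 0 .05 0 0 0;0 0 .05 0 0 0;0 0 .04 0 0 0;0 0 0 0 0 0'
python3 - <<'E'
from plant import bot, vision
from h import *
to(bot.state(),-.2265,.011,.009,-10)
for n in("top",):
    f=vision.grab_frame(n);cv2.imwrite(f"pics/{n}1.png",f["frame"][:,:,::-1])
E
```

```text
time_s: 4.6
eef_pos: [0.4331, 0.2647, 0.0755]
orientation: [-0.003, 0.295, 0.956, -0.002]
force: [-0.5, 0.5, 0.1]
finger_gap: 0.0239
grasp_force: 0.0
now tray [-0.2274  0.0079  0.0755] d(tool) [-0.0006  0.0037  0.0665] rv [-0.0061 -0.004  -0.0043] d(goal axes) [-0.0003  0.0032  0.0665] t 4.6 F [-0.5  0.5  0.1]
```

View pics/top1.png

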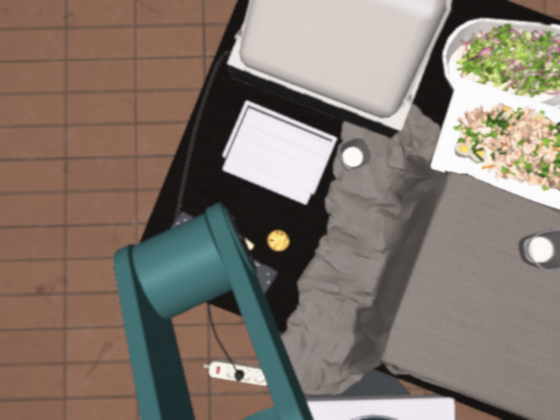

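The top view shows the arm over both sticks, with the end of stick_a just visible at (249,243) and the muffin clear at (278,240). Now I'll lower behind the stick and check from the scene camera.

```bash
python3 inch.py '0 .003 .02 -.006 -.004 0;0 0 .02 0 0 0;0 0 .013 0 0 0;0 0 .008 0 0 0;0 0 .005 0 0 0;0 0 0 0 0 0'
python3 - <<'E'
from plant import bot, vision
from h import *
to(bot.state(),-.2265,.011,.009,-10)
f=vision.grab_frame("scene");cv2.imwrite("pics/s2.png",cv2.resize(f["frame"][140:300,160:360,::-1],None,fx=3.5,fy=3.5))
E
```

```text
time_s: 5.4
eef_pos: [0.4381, 0.2686, 0.0123]
orientation: [0.003, 0.295, 0.955, 0.002]
force: [-0.2, -0.3, -0.7]
finger_gap: 0.024
grasp_force: 0.0
now tray [-0.2244  0.0135  0.0123] d(tool) [ 0.0016 -0.0029  0.0033] rv [ 0.0061  0.0039 -0.0044] d(goal axes) [ 0.0016 -0.0028  0.0033] t 5.4 F [-0.2 -0.3 -0.7]
```

View pics/s2.png

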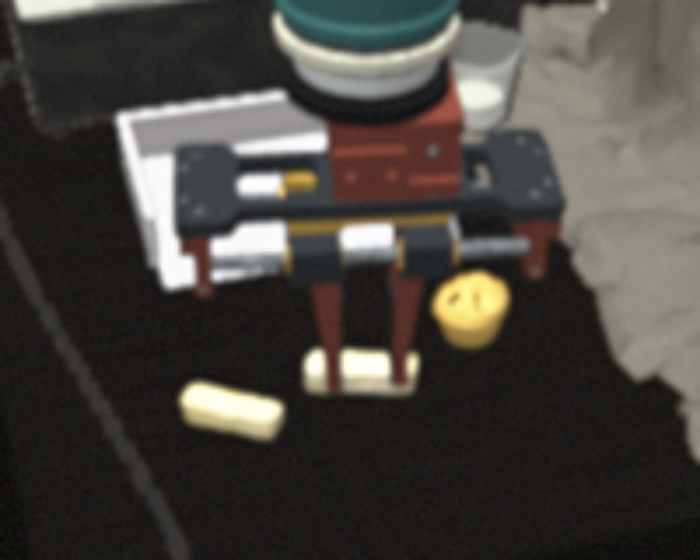

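The scene crop shows both fingers just behind stick_a, centred on it to about 3 mm. The muffin is clear to the right. Now I'll sweep stick_a.

```bash
python3 inch.py '-.004 0 .003 0 0 0;-.004 0 0 0 0 0;-.004 0 0 0 0 0;-.005 0 0 0 0 0;-.005 0 0 0 0 0;-.005 0 0 0 0 0;-.005 0 0 0 0 0;-.005 0 0 0 0 0'
python3 inch.py '-.005 0 0 0 0 0;-.005 0 0 0 0 0;-.005 0 0 0 0 0;-.005 0 0 0 0 0;-.005 0 0 0 0 0;-.005 0 0 0 0 0;-.005 0 0 0 0 0;-.005 0 0 0 0 0'
python3 - <<'E'
from plant import bot, vision
from h import *
to(bot.state(),-.037,-.022,.010,-10)
f=vision.grab_frame("scene");cv2.imwrite("pics/s3.png",cv2.resize(f["frame"][140:300,160:360,::-1],None,fx=3.5,fy=3.5))
E
```

```text
time_s: 6.45
eef_pos: [0.4688, 0.2476, 0.0093]
orientation: [0.003, 0.295, 0.956, 0.002]
force: [0.6, 1.3, -0.5]
finger_gap: 0.024
grasp_force: 0.0
time_s: 7.45
eef_pos: [0.5019, 0.225, 0.0095]
orientation: [0.003, 0.295, 0.956, 0.002]
force: [-0.1, -0.4, -1.1]
finger_gap: 0.0238
grasp_force: 0.0
now tray [-0.1484 -0.0003  0.0095] d(tool) [-1.135e-01 -1.500e-03 -1.000e-04] rv [ 0.006   0.0039 -0.0043] d(goal axes) [-0.1135 -0.002  -0.0005] t 7.45 F [-0.1 -0.4 -1.1]
```

View pics/s3.png

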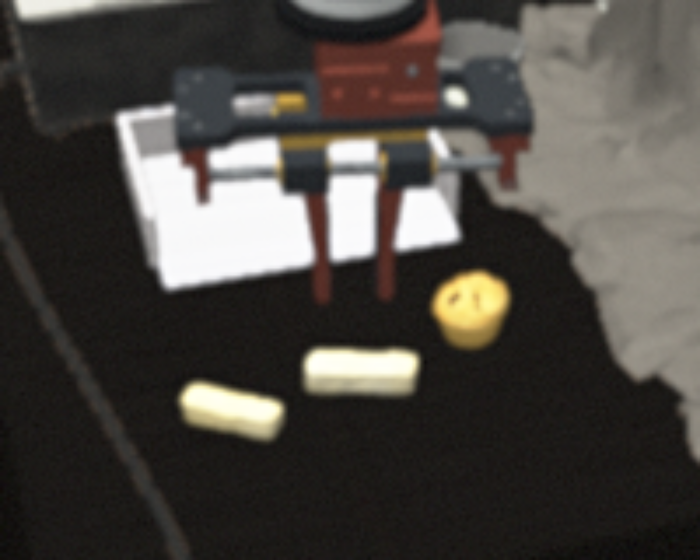

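The scene crop shows stick_a still at (361,370) with the fingers now beyond it at (354,296). I'll check fingertip pixels against the reported pose.

Run:
```python
from plant import bot, vision
from h import *
f=vision.grab_frame("scene");g=vision.grab_frame("top")
s=bot.state()
R=np.array(f["R"]);t=np.array(f["t"]);F=210/np.tan(np.radians(f["fov_y"])/2)
def proj(X):
    c=R@np.array(X)+t;return np.round([f["cx"]+F*c[0]/c[2],f["cy"]+F*c[1]/c[2]],1), np.round([(f["cx"]+F*c[0]/c[2]-160)*3.5,(f["cy"]+F*c[1]/c[2]-140)*3.5],0)
print("tip now",s["eef_pos"],proj(s["eef_pos"]))
print("tip before",proj([.4381,.2686,.0123]))
q=O+TX*-.192+TYv*.005
for z in (0,.017):print("stick a",proj([.4639,.2479,z]))
for o in sticks(f,roi=(190,205,320,275)):print(o)
for o in sticks(g,roi=(180,215,340,255)):print("top",o)
cv2.imwrite("pics/w.png",vision.grab_frame("wrist")["frame"][:,:,::-1])
print(s["joints"].round(3))
```

```text
tip now [0.50194203 0.22508609 0.00951153] (array([259. , 231.4]), array([347., 320.]))
tip before (array([262.7, 256.8]), array([359., 409.]))
stick a (array([262.5, 249.9]), array([359., 385.]))
stick a (array([262.4, 243. ]), array([358., 361.]))
(array([294.1, 227.1]), np.int32(323), array([0.4616, 0.1694]), array([0.0397, 0.0605]), 138.3)
(array([263.1, 246.6]), np.int32(226), array([0.4588, 0.2508]), array([0.0313, 0.0598]), 49.8)
(array([225.5, 257.3]), np.int32(222), array([0.4791, 0.3222]), array([0.0296, 0.0554]), 30.9)
top (array([272.3, 236.4]), np.int32(89), array([0.4678, 0.1838]), array([0.0143, 0.0291]), 139.8)
top (array([250.5, 243.6]), np.int32(118), array([0.4519, 0.2275]), array([0.0189, 0.041 ]), 103.7)
[ 2.950e-01  5.240e-01  1.807e+00  1.000e-03  8.030e-01 -6.770e-01]
```

View pics/w.png

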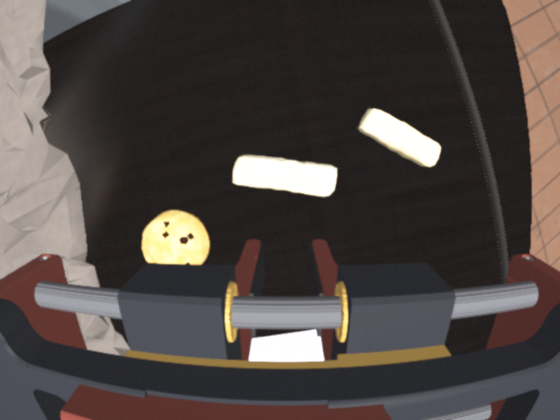

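The wrist view shows stick_a untouched, its centre at (285,175), with fingertips at (253,242) and (320,242) already past it. The scene tips sit about 6 px higher than the reported TCP projects, so the true tips may be about 15 mm higher. I'll check by triangulating wrist and scene rays.

Run:
```python
from plant import bot, vision
from h import *
f=vision.grab_frame("scene");w=vision.grab_frame("wrist");s=bot.state()
def r(f,u,v,fish=False):
    F=210/np.tan(np.radians(f["fov_y"])/2);R=np.array(f["R"]);x,y=(u-f["cx"])/F,(v-f["cy"])/F
    if fish:
        a=np.hypot(x,y);d=np.array([x/a*np.sin(a),y/a*np.sin(a),np.cos(a)])
    else: d=np.array([x,y,1]);d/=np.linalg.norm(d)
    return -R.T@np.array(f["t"]),R.T@d
def tri(A,B):
    M=sum(np.eye(3)-np.outer(d,d) for _,d in(A,B));b=sum((np.eye(3)-np.outer(d,d))@c for c,d in(A,B));p=np.linalg.solve(M,b)
    return p,[np.linalg.norm(np.cross(p-c,d)) for c,d in(A,B)]
def P(f,X):
    c=np.array(f["R"])@X+f["t"];return c
# scene tips: left (323,300), right (385,298) in the crop; in wrist left/right swapped (seen from the front)
for a,b in (((323,300),(320,242)),((385,298),(253,242))):
    print(tri(r(f,160+a[0]/3.5,140+a[1]/3.5),r(w,*b,True)))
C,_=r(w,1,1,True);print("wrist cam",C,s["eef_pos"],w["fov_y"])
for n,uv in dict(a=(285,175),b=(400,137),m=(176,240)).items():
    c,d=r(w,*uv,True);print(n,c+d*(.015-c[2])/d[2])
# where TCP and TCP-15mm project in wrist
F=210/np.tan(np.radians(w["fov_y"])/2)
for up in(0,.015,.03):
    c=P(w,s["eef_pos"]+[0,0,up]);a=np.arctan2(np.hypot(c[0],c[1]),c[2]);k=F*a/np.hypot(c[0],c[1]);print(up,w["cx"]+k*c[0],w["cy"]+k*c[1])
```

```text
(array([0.5014811 , 0.2444602 , 0.03422767]), [np.float64(0.0022635835118103645), np.float64(0.0022635835118104386)])
(array([0.48330503, 0.21473483, 0.03075269]), [np.float64(0.001319343378707895), np.float64(0.0013193433787078348)])
wrist cam [0.44530648 0.26262465 0.19556372] [0.50140101 0.22525055 0.00945438] 65.70646984690485
a [0.46573996 0.24927456 0.015     ]
b [0.48393748 0.31681278 0.015     ]
m [0.46031669 0.17243329 0.015     ]
0 285.45036445496277 244.30667591695553
0.015 285.56231547167323 253.33931300776047
0.03 285.6932269077004 263.85448137368587
```

The wrist camera places the sticks correctly, but the visible tips triangulate to z ≈ 0.03. That explains passing over the stick, so the fingers really end above the reported TCP. I'm over bare table here, so I'll find the table by touch, gently.

```bash
python3 -c "
from plant import bot, vision;print(bot.grasp_offset)"
python3 inch.py '0 0 .002 0 0 0;0 0 .002 0 0 0;0 0 .002 0 0 0;0 0 0 0 0 0'
```

```text
0.0187
time_s: 8.25
eef_pos: [0.5015, 0.2252, 0.0033]
orientation: [0.003, 0.295, 0.956, 0.002]
force: [-0.1, 0.6, -0.4]
finger_gap: 0.0242
grasp_force: 0.0
```

```bash
python3 inch.py '0 0 .002 0 0 0;0 0 .001 0 0 0;0 0 .001 0 0 0;0 0 0 0 0 0'
python3 - <<'E'
from plant import bot, vision
from h import *
f=vision.grab_frame("scene");w=vision.grab_frame("wrist")
im=np.hstack([cv2.resize(f["frame"][195:265,220:300,::-1],None,fx=5,fy=5,interpolation=cv2.INTER_CUBIC),cv2.resize(w["frame"][200:330,210:360,::-1],(400,350))])
im=np.clip(im.astype(float)*1.0,0,255)**.6*255**.4
cv2.imwrite("pics/z.png",im)
E
```

```text
time_s: 8.75
eef_pos: [0.5016, 0.2252, -0.0006]
orientation: [0.003, 0.295, 0.956, 0.002]
force: [-0.2, -1.2, 0.6]
finger_gap: 0.024
grasp_force: 0.0[ WARN:0@0.958] global loadsave.cpp:1063 imwrite_ Unsupported depth image for selected encoder is fallbacked to CV_8U.
```

View pics/z.png

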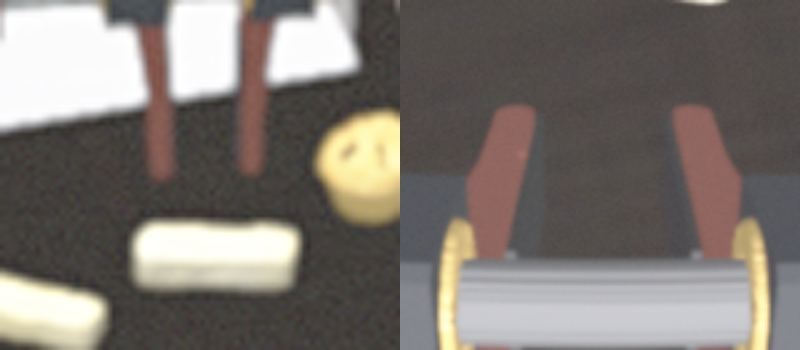

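With TCP at z≈0 there is still no contact. The tips show at full-frame (252,231) and (270,230), which is about 11 mm above the table. I'll keep lowering until touch.

```bash
python3 inch.py '0 0 .0015 0 0 0;0 0 .0015 0 0 0;0 0 0 0 0 0'; python3 inch.py '0 0 .0015 0 0 0;0 0 .0015 0 0 0;0 0 0 0 0 0'
```

```text
time_s: 9.22
eef_pos: [0.5016, 0.2252, -0.0037]
orientation: [0.003, 0.295, 0.956, 0.002]
force: [0.2, -0.1, 0.3]
finger_gap: 0.024
grasp_force: 0.0
time_s: 9.6
eef_pos: [0.5016, 0.2252, -0.0067]
orientation: [0.003, 0.295, 0.956, 0.002]
force: [0.5, -0.0, -0.2]
finger_gap: 0.0237
grasp_force: 0.0
```

```bash
python3 inch.py '0 0 .001 0 0 0;0 0 .001 0 0 0;0 0 0 0 0 0'; python3 inch.py '0 0 .001 0 0 0;0 0 .001 0 0 0;0 0 0 0 0 0'
```

```text
time_s: 9.98
eef_pos: [0.5017, 0.2253, -0.0086]
orientation: [0.003, 0.295, 0.956, 0.002]
force: [-0.2, -0.3, -0.6]
finger_gap: 0.0239
grasp_force: 0.0
time_s: 10.35
eef_pos: [0.5017, 0.2252, -0.0106]
orientation: [0.003, 0.295, 0.956, 0.002]
force: [0.3, 0.5, -0.0]
finger_gap: 0.0241
grasp_force: 0.0
```

```bash
python3 inch.py '0 0 .001 0 0 0;0 0 .001 0 0 0;0 0 0 0 0 0'; python3 inch.py '0 0 .001 0 0 0;0 0 .001 0 0 0;0 0 0 0 0 0'
```

```text
time_s: 10.72
eef_pos: [0.5017, 0.2252, -0.0126]
orientation: [0.003, 0.295, 0.956, 0.002]
force: [0.8, 0.1, 0.1]
finger_gap: 0.0243
grasp_force: 0.0
time_s: 11.1
eef_pos: [0.5017, 0.2253, -0.0146]
orientation: [0.003, 0.295, 0.955, 0.002]
force: [-0.2, -0.3, 0.6]
finger_gap: 0.0244
grasp_force: 0.0
```

Run:
```python
from plant import bot, vision
from h import *
f=vision.grab_frame("scene");im=f["frame"].astype(int)
m=(im[...,0]>60)&(im[...,0]>1.6*im[...,1])&(im[...,0]>1.6*im[...,2])
for u in range(245,278): 
    r=np.where(m[205:260,u])[0]
    if len(r):print(u,r.max()+205,end="; ")
s=bot.state();R=np.array(f["R"]);F=210/np.tan(np.radians(f["fov_y"])/2)
for z in(0,.01,.02):
    c=R@np.r_[s["eef_pos"][:2],z]+f["t"];print(z,f["cx"]+F*c[0]/c[2],f["cy"]+F*c[1]/c[2])
```

```text
249 225; 250 234; 251 235; 252 235; 253 235; 254 232; 268 234; 269 234; 270 234; 271 234; 272 224; 273 218; 0 259.09001030009705 235.30483371584927
0.01 259.0361820423632 231.31977085587167
0.02 258.981627876421 227.28096689479605
```

```bash
python3 inch.py '0 0 .001 0 0 0;0 0 .001 0 0 0;0 0 0 0 0 0'; python3 inch.py '0 0 .001 0 0 0;0 0 .001 0 0 0;0 0 0 0 0 0'
```

```text
time_s: 11.52
eef_pos: [0.5017, 0.2253, -0.0166]
orientation: [0.003, 0.295, 0.956, 0.002]
force: [-0.7, 0.3, -0.5]
finger_gap: 0.0237
grasp_force: 0.0
time_s: 11.9
eef_pos: [0.5017, 0.2253, -0.0186]
orientation: [0.003, 0.295, 0.956, 0.002]
force: [-0.3, 0.5, -0.7]
finger_gap: 0.0242
grasp_force: 0.0
```

```bash
python3 inch.py '0 0 .001 0 0 0;0 0 .001 0 0 0;0 0 0 0 0 0'
```

```text
time_s: 12.28
eef_pos: [0.5017, 0.2253, -0.0206]
orientation: [0.003, 0.295, 0.956, 0.002]
force: [-0.3, -0.1, 0.1]
finger_gap: 0.024
grasp_force: 0.0
```

```bash
python3 inch.py '0 0 .001 0 0 0;0 0 .001 0 0 0;0 0 0 0 0 0'
```

```text
time_s: 12.65
eef_pos: [0.5018, 0.2253, -0.0226]
orientation: [0.003, 0.295, 0.955, 0.002]
force: [0.7, 0.6, 0.5]
finger_gap: 0.0239
grasp_force: 0.0
```

```bash
python3 inch.py '0 0 .001 0 0 0;0 0 .001 0 0 0;0 0 0 0 0 0'
```

```text
time_s: 13.02
eef_pos: [0.5019, 0.2253, -0.0241]
orientation: [0.003, 0.295, 0.956, 0.002]
force: [-0.3, -0.9, 4.4]
finger_gap: 0.024
grasp_force: 2.6
```

Run:
```python
from plant import bot, vision
from h import *
f=vision.grab_frame("scene");im=f["frame"].astype(int)
m=(im[...,0]>60)&(im[...,0]>1.6*im[...,1])&(im[...,0]>1.6*im[...,2])
for u in range(245,278): 
    r=np.where(m[205:260,u])[0]
    if len(r):print(u,r.max()+205,end="; ")
print(bot.state()["eef_pos"],bot.state()["force"])
```

```text
248 221; 249 228; 250 237; 251 237; 252 237; 253 237; 254 233; 268 237; 269 238; 270 238; 271 237; 272 227; 273 221; 274 215; [ 0.50195158  0.22532584 -0.02406817] [-0.54614775  0.09061621  5.7837741 ]
```

Contact at TCP z ≈ −0.0237, so the true tips sit 23.5 mm above the reported TCP. I'll work at TCP z = −0.015, which puts the tips about 9 mm up. Now I'll raise, go back behind stick_a and lower.

```bash
python3 inch.py '0 0 -.025 0 0 0;0 0 -.03 0 0 0;.027 0 0 0 0 0;.027 0 0 0 0 0;.026 .0 0 0 0 0;0 0 0 0 0 0' | head -2
python3 -c "
from plant import bot, vision
from h import *
to(bot.state(),-.228,.011,-.015,-10)"
```

```text
time_s: 13.82
eef_pos: [0.4336, 0.2706, 0.0301]
now tray [-0.2293  0.0135  0.0301] d(tool) [-0.0016 -0.0025  0.0451] rv [ 0.0049  0.0031 -0.0023] d(goal axes) [-0.0017 -0.0022  0.0451] t 13.825 F [ 0.3 -0.7  0.1]
```

```bash
python3 inch.py '0 0 .015 .005 .003 0;0 0 .015 0 0 0;0 0 .01 0 0 0;0 0 .005 0 0 0;-.005 0 0 0 0 0;-.004 0 0 0 0 0;-.004 0 0 0 0 0;-.004 0 0 0 0 0'
python3 inch.py '-.004 0 0 0 0 0;-.005 0 0 0 0 0;-.005 0 0 0 0 0;-.005 0 0 0 0 0;-.005 0 0 0 0 0;-.005 0 0 0 0 0;-.005 0 0 0 0 0;-.005 0 0 0 0 0'
python3 - <<'E'
from plant import bot, vision
from h import *
to(bot.state(),-.037,-.022,-.0145,-10)
for o in sticks(vision.grab_frame("scene"),roi=(190,180,320,275)):print(o)
f=vision.grab_frame("wrist");cv2.imwrite("pics/w2.png",f["frame"][:,:,::-1])
E
```

```text
time_s: 14.82
eef_pos: [0.4502, 0.2606, -0.0145]
orientation: [0.001, 0.295, 0.955, 0.001]
force: [-0.5, -0.2, 0.3]
finger_gap: 0.0237
grasp_force: 0.0
time_s: 15.82
eef_pos: [0.4821, 0.2386, -0.0148]
orientation: [0.001, 0.295, 0.956, 0.0]
force: [-0.4, 0.0, 0.0]
finger_gap: 0.0239
grasp_force: 0.1
now tray [-0.172   0.004  -0.0148] d(tool) [-1.374e-01 -1.600e-03 -1.000e-04] rv [ 0.0011  0.0009 -0.0043] d(goal axes) [-0.1374 -0.0022 -0.0003] t 15.825 F [-0.4  0.   0. ]
(array([242.6, 187.6]), np.int32(33), array([0.6352, 0.1619]), array([0.0175, 0.0199]), 142.1)
(array([253.2, 199. ]), np.int32(45), array([0.5867, 0.1682]), array([0.0069, 0.0575]), 56.9)
(array([294.1, 227.1]), np.int32(325), array([0.4616, 0.1694]), array([0.0397, 0.0605]), 138.3)
(array([261.2, 233.5]), np.int32(97), array([0.4903, 0.2286]), array([0.0253, 0.0337]), 139.9)
(array([248.2, 233.5]), np.int32(45), array([0.5041, 0.2494]), array([0.0114, 0.0338]), 148.2)
(array([274.2, 232. ]), np.int32(32), array([0.4741, 0.2094]), array([0.0058, 0.0276]), 139.4)
(array([225.5, 257.4]), np.int32(218), array([0.4791, 0.3222]), array([0.0296, 0.0554]), 30.9)
```

Stick_a now moves ahead of the fingers, centred near (261,233). Continuing.

```bash
python3 inch.py '-.005 0 0 0 0 0;-.005 0 0 0 0 0;-.005 0 0 0 0 0;-.005 0 0 0 0 0;-.005 0 0 0 0 0;-.005 0 0 0 0 0;-.005 0 0 0 0 0;-.005 0 0 0 0 0'
python3 inch.py '-.005 0 0 0 0 0;-.005 0 0 0 0 0;-.005 0 0 0 0 0;-.005 0 0 0 0 0;-.005 0 0 0 0 0;-.005 0 0 0 0 0;-.005 0 0 0 0 0;-.005 0 0 0 0 0'
python3 - <<'E'
from plant import bot, vision
from h import *
to(bot.state(),-.035,-.022,-.0145,-10)
f=vision.grab_frame("scene");cv2.imwrite("pics/s4.png",cv2.resize(f["frame"][140:300,160:360,::-1],None,fx=3.5,fy=3.5))
E
```

```text
time_s: 16.92
eef_pos: [0.5151, 0.216, -0.0147]
orientation: [0.001, 0.295, 0.956, 0.0]
force: [-0.3, 0.0, 0.3]
finger_gap: 0.0241
grasp_force: 0.1
time_s: 17.92
eef_pos: [0.5481, 0.1935, -0.0147]
orientation: [0.001, 0.295, 0.956, 0.0]
force: [0.5, 0.3, 0.6]
finger_gap: 0.0238
grasp_force: 0.1
now tray [-0.0933 -0.0103 -0.0147] d(tool) [-0.0594 -0.0012 -0.0001] rv [ 0.0011  0.0009 -0.0044] d(goal axes) [-0.0594 -0.0014 -0.0002] t 17.925 F [0.5 0.3 0.6]
```

View pics/s4.png

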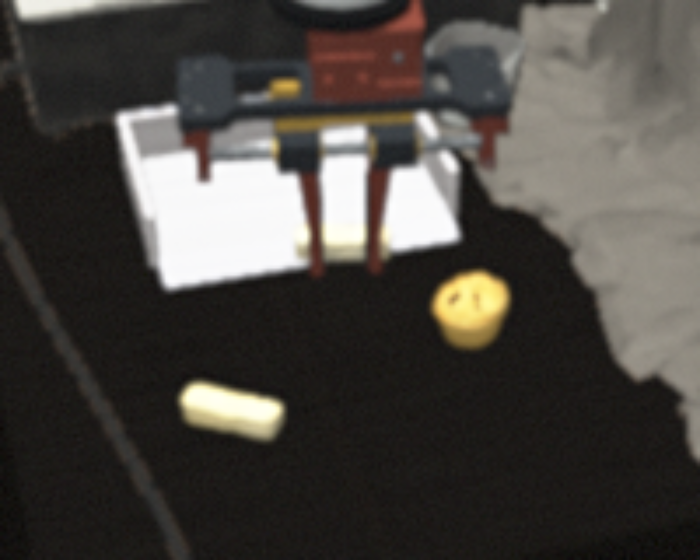

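The scene crop shows stick_a starting up the ramp, square ahead of the fingers at (345,243). Stick_b and the muffin are untouched. Next I push a the remaining 60 mm, then back off.

```bash
python3 inch.py '-.004 0 0 0 0 0;-.005 0 0 0 0 0;-.005 0 0 0 0 0;-.005 0 0 0 0 0;-.005 0 0 0 0 0;-.005 0 0 0 0 0;-.005 0 0 0 0 0;-.005 0 0 0 0 0'
python3 inch.py '-.005 0 0 0 0 0;-.005 0 0 0 0 0;-.005 0 0 0 0 0;-.003 0 0 0 0 0;-.002 0 0 0 0 0;.005 0 0 0 0 0;.02 0 0 0 0 0;.02 0 -.03 0 0 0'
python3 - <<'E'
from plant import bot, vision
from h import *
to(bot.state(),-.232,.097,.05,-34)
f=vision.grab_frame("scene");cv2.imwrite("pics/x.png",f["frame"][:,:,::-1])
for o in sticks(f,.02,roi=(190,165,320,275)):print(o,np.round([(o[2]-O)@TX,(o[2]-O)@TYv],4),o[4]+24)
E
```

```text
time_s: 18.98
eef_pos: [0.5804, 0.1714, -0.0147]
orientation: [0.001, 0.295, 0.956, 0.0]
force: [-0.1, -0.0, 0.2]
finger_gap: 0.0238
grasp_force: 0.1
time_s: 19.98
eef_pos: [0.5553, 0.1861, 0.0135]
orientation: [-0.002, 0.295, 0.955, -0.001]
force: [0.5, 0.3, -0.2]
finger_gap: 0.024
grasp_force: 0.0
now tray [-0.0837 -0.0141  0.0135] d(tool) [ 0.1658  0.0828 -0.0362] rv [-0.0037 -0.0027  0.4144] d(goal axes) [ 0.185   0.0092 -0.0365] t 19.975 F [ 0.5  0.3 -0.2]
(array([245.9, 192.8]), np.int32(33), array([0.6165, 0.1679]), array([0.0106, 0.0354]), 131.4) [-0.0204 -0.0057] 155.4
(array([258. , 192.5]), np.int32(58), array([0.6016, 0.1469]), array([0.0262, 0.0313]), 140.3) [-0.0255 -0.031 ] 164.3
(array([294.1, 227.1]), np.int32(319), array([0.4583, 0.1733]), array([0.039 , 0.0606]), 136.2) [-0.1671 -0.0653] 160.2
(array([225.4, 257.1]), np.int32(233), array([0.4755, 0.3248]), array([0.0285, 0.0551]), 29.5) [-0.2132  0.0801] 53.5
```

Stick_a is on the floor near tray (−0.02, −0.025). Next I go behind stick_b, aligned with its axis.

```bash
python3 inch.py '0 0 -.036 .0 0 .138;0 0 0 0 0 .138;0 0 0 0 0 .138;.046 .0023 0 0 0 0;.046 .0023 0 0 0 0;.046 .0023 0 0 0 0;.046 .0023 0 0 0 0;0 0 0 0 0 0' | head -2
python3 - <<'E'
from plant import bot, vision
from h import *
to(bot.state(),-.234,.099,-.015,-34)
f=vision.grab_frame("scene")
for o in sticks(f,.02,roi=(190,165,320,275)):print(o,np.round([(o[2]-O)@TX,(o[2]-O)@TYv],4),o[4]+24)
c=vision.grab_frame("top")
for o in sticks(c,.02,roi=(220,100,345,255)):print("top",o,np.round([(o[2]-O)@TX,(o[2]-O)@TYv],4),o[4]+24)
E
```

```text
time_s: 21.02
eef_pos: [0.4666, 0.3492, 0.0511]
now tray [-0.2313  0.0987  0.0511] d(tool) [ 0.0024 -0.0014  0.0661] rv [ 0.0006 -0.0004  0.005 ] d(goal axes) [ 0.0024 -0.0013  0.0661] t 21.025 F [0.4 0.2 0.1]
(array([203.1, 170.2]), np.int32(32), array([0.7497, 0.1892]), array([0.0069, 0.0447]), 32.9) [0.0925 0.068 ] 56.9
(array([222.5, 183.5]), np.int32(28), array([0.6749, 0.1882]), array([0.007 , 0.0318]), 33.4) [0.0246 0.0366] 57.4
(array([206.9, 193.4]), np.int32(67), array([0.6606, 0.2344]), array([0.0084, 0.0876]), 34.0) [-0.0073  0.073 ] 58.0
(array([294.1, 227.1]), np.int32(328), array([0.458, 0.173]), array([0.0394, 0.0601]), 138.3) [-0.1672 -0.0657] 162.3
(array([225.5, 257.4]), np.int32(212), array([0.4753, 0.3246]), array([0.0294, 0.055 ]), 30.9) [-0.2133  0.0798] 54.9
top (array([277.8, 240.3]), np.int32(347), array([0.4596, 0.1726]), array([0.0386, 0.0387]), 88.5) [-0.1656 -0.0654] 112.5
```

```bash
python3 inch.py '.003 -.001 .02 0 0 0;0 0 .02 0 0 0;0 0 .013 0 0 0;0 0 .008 0 0 0;0 0 .005 0 0 0;-.004 0 0 0 0 0;-.004 0 0 0 0 0;-.004 0 0 0 0 0'
python3 inch.py '-.004 0 0 0 0 0;-.004 -.0007 0 0 0 -.03;-.004 -.0007 0 0 0 -.03;-.005 -.0007 0 0 0 -.037;-.005 -.0007 0 0 0 -.037;-.005 -.0007 0 0 0 -.037;-.005 -.0007 0 0 0 -.037;-.005 -.0007 0 0 0 -.037'
python3 - <<'E'
from plant import bot, vision
from h import *
to(bot.state(),-.04,.053,-.0147,0)
f=vision.grab_frame("scene")
for o in sticks(f,.016,roi=(190,210,320,275)):print(o,np.round([(o[2]-O)@TX,(o[2]-O)@TYv],4),o[4]+24)
w=vision.grab_frame("wrist")
cv2.imwrite("pics/s5.png",np.vstack([cv2.resize(f["frame"][180:280,180:340,::-1],(560,350)),cv2.resize(w["frame"][150:350,160:420,::-1],(325,250)).copy() if 0 else cv2.copyMakeBorder(cv2.resize(w["frame"][150:350,160:420,::-1],(312,240)),0,0,0,248,0)]))
E
```

```text
time_s: 22.12
eef_pos: [0.4743, 0.3385, -0.0143]
orientation: [0.001, 0.485, 0.874, 0.001]
force: [0.7, 0.2, 0.2]
finger_gap: 0.0239
grasp_force: 0.0
time_s: 23.12
eef_pos: [0.4923, 0.3059, -0.0147]
orientation: [0.0, 0.373, 0.928, 0.0]
force: [-0.6, 0.7, -0.7]
finger_gap: 0.0242
grasp_force: 0.1
now tray [-0.1901  0.0697 -0.0147] d(tool) [-1.469e-01  3.510e-02  1.000e-04] rv [ 0.0009  0.0008 -0.3455] d(goal axes) [-0.1501 -0.0167 -0.    ] t 23.125 F [-0.6  0.7 -0.7]
(array([217.4, 210.4]), np.int32(54), array([0.6025, 0.2511]), array([0.0035, 0.0654]), 50.0) [-0.0671  0.0645] 74.0
(array([294.1, 227.1]), np.int32(330), array([0.4616, 0.1695]), array([0.0397, 0.0605]), 138.3) [-0.1625 -0.0674] 162.3
(array([229.2, 245.6]), np.int32(97), array([0.5005, 0.2979]), array([0.0223, 0.0296]), 143.3) [-0.1794  0.0657] 167.3
(array([242.7, 245.7]), np.int32(38), array([0.4816, 0.2797]), array([0.0074, 0.0284]), 142.7) [-0.1892  0.0414] 166.7
```

```bash
cat >> h.py <<'E'
def chk(f,s,r=(225,260),c=(200,275),fwd=.019):
    im=f["frame"].astype(int);m=(im[...,1]>100)&(im[...,0]-im[...,2]>15)
    ys,xs=np.where(m[r[0]:r[1],c[0]:c[1]]);print("cols",xs.min()+c[0],xs.max()+c[0],"rows",ys.min()+r[0],ys.max()+r[0])
    w,a,b,cc=s["orientation"];R=Ro.from_quat([a,b,cc,w]).as_matrix();F=210/np.tan(np.radians(f["fov_y"])/2)
    for k in(-.026,0,.026):
        X=s["eef_pos"]+R@[-fwd,k,0];X[2]=.008;q=np.array(f["R"])@X+f["t"];print(k,(f["cx"]+F*q[0]/q[2]).round(1),(f["cy"]+F*q[1]/q[2]).round(1))
E
python3 -c "
from plant import bot, vision
from h import *
chk(vision.grab_frame('scene'),bot.state())"
```

```text
cols 223 245 rows 239 251
-0.026 243.5 246.2
0 229.6 245.6
0.026 215.8 245.0
```

Stick_b is centred on the fingers within about 3 mm. Continuing the arc.

```bash
python3 inch.py '-.005 -.001 0 0 0 -.038;-.005 -.001 0 0 0 -.038;-.005 -.001 0 0 0 -.038;-.005 -.001 0 0 0 -.038;-.005 -.001 0 0 0 -.038;-.005 -.001 0 0 0 -.038;-.005 -.001 0 0 0 -.038;-.005 -.001 0 0 0 -.038' | tail -3
python3 -c "
from plant import bot, vision
from h import *
to(bot.state(),-.04,.053,-.0147,0)
chk(vision.grab_frame('scene'),bot.state(),(222,260))"
```

```text
force: [-0.3, 0.3, 0.8]
finger_gap: 0.0237
grasp_force: 0.1
now tray [-0.1532  0.0536 -0.0147] d(tool) [-1.131e-01  4.200e-03  1.000e-04] rv [ 0.0008  0.0008 -0.0427] d(goal axes) [-0.1132 -0.0006 -0.    ] t 24.275 F [-0.3  0.3  0.8]
cols 218 240 rows 226 239
-0.026 243.9 230.2
0 230.7 232.2
0.026 217.4 234.1
```

```bash
python3 inch.py '-.005 0 0 0 0 -.02;-.005 0 0 0 0 -.02;-.005 0 0 0 0 0;-.005 0 0 0 0 0;-.005 0 0 0 0 0;-.005 0 0 0 0 0;-.005 0 0 0 0 0;-.005 0 0 0 0 0' | tail -3
python3 inch.py '-.005 0 0 0 0 0;-.005 0 0 0 0 0;-.005 0 0 0 0 0;-.005 0 0 0 0 0' | tail -3
python3 -c "
from plant import bot, vision
from h import *
to(bot.state(),-.038,.053,-.0147,0)
f=vision.grab_frame('scene');chk(f,bot.state(),(200,235),(195,260))
cv2.imwrite('pics/s6.png',cv2.resize(f['frame'][140:280,180:340,::-1],None,fx=4,fy=4))"
```

```text
force: [-0.4, -0.2, 0.7]
finger_gap: 0.0238
grasp_force: 0.1
force: [-1.0, 0.2, -0.6]
finger_gap: 0.0239
grasp_force: 0.2
now tray [-0.0928  0.0531 -0.0146] d(tool) [-0.0548  0.0001  0.0001] rv [ 0.0009  0.001  -0.0039] d(goal axes) [-0.0548 -0.0001  0.0001] t 25.825 F [-1.   0.2 -0.6]
cols 214 238 rows 205 220
-0.026 236.7 212.3
0 224.3 214.4
0.026 211.7 216.4
```

Still centred. Final 55 mm, then back off and raise.

```bash
python3 inch.py '-.005 0 0 0 0 0;-.005 0 0 0 0 0;-.005 0 0 0 0 0;-.005 0 0 0 0 0;-.005 0 0 0 0 0;-.005 0 0 0 0 0;-.005 0 0 0 0 0;-.005 0 0 0 0 0' | tail -3
python3 inch.py '-.005 0 0 0 0 0;-.005 0 0 0 0 0;-.003 0 0 0 0 0;-.002 0 0 0 0 0;.005 0 0 0 0 0;.025 0 0 0 0 0;.04 0 -.03 0 0 0;.05 0 -.03 0 0 0'
python3 inch.py '.05 0 -.03 0 0 0;.05 0 -.03 0 0 0;.05 0 -.03 0 0 0;0 0 -.03 0 0 0;0 0 0 0 0 0'
python3 - <<'E'
from plant import bot, vision
from h import *
f=vision.grab_frame("scene");g=vision.grab_frame("top")
cv2.imwrite("pics/fin.png",np.hstack([cv2.resize(f["frame"][150:270,180:320,::-1],(400,343)),cv2.resize(g["frame"][90:210,215:355,::-1],(400,343))]))
E
```

```text
force: [0.8, 0.8, -0.1]
finger_gap: 0.0241
grasp_force: 0.1
time_s: 27.88
eef_pos: [0.5138, 0.2782, 0.0456]
orientation: [0.0, 0.211, 0.978, 0.0]
force: [-0.6, 1.2, 0.4]
finger_gap: 0.024
grasp_force: 0.0
time_s: 28.5
eef_pos: [0.3785, 0.341, 0.1674]
orientation: [0.002, 0.21, 0.978, 0.002]
force: [0.4, 0.8, 0.3]
finger_gap: 0.0243
grasp_force: 0.0
```

View pics/fin.png

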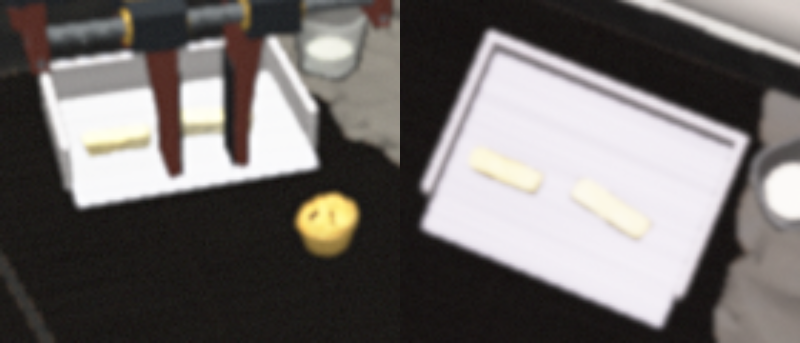

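The last picture shows both sticks on the tray floor: b from (473,160) to (538,183), a from (576,190) to (645,230). The muffin and tea light are in place. I'll check the end points against the mouth line.

Run:
```python
from plant import bot, vision
from h import *
g=vision.grab_frame("top")
for u,v in((474,158),(540,183),(576,190),(645,232)):
    p=ray(g,215+(u-400)/2.857,90+v/2.857,.015)[:2]-O;print(np.round([p@TX,p@TYv],4))
s=bot.state();print(s["time_s"],s["dq"].round(3))
for o in sticks(g,.03,roi=(255,215,310,260)):print(o)
```

```text
[-0.0219  0.0735]
[-0.0205  0.0249]
[-0.0154  0.0001]
[-0.0241 -0.0548]
28.65 [-0.007  0.015  0.006  0.003  0.004 -0.001]
(array([277.8, 240.3]), np.int32(347), array([0.4596, 0.1726]), array([0.0382, 0.0383]), 88.5)
```

All four ends are at least 30 mm inside the mouth line, and the muffin has not moved. Handing in.

```bash
python3 -c "
from plant import bot, vision
print(bot.job_done())"
```

```text
the job is handed in; nothing more can be done
None
```

Both cheese sticks were swept onto the tray floor, with every end about 30 mm or more inside the mouth line; the muffin measured unmoved and the tea light looked in place, and the job was handed in at about 28.7 s (no verdict was returned).

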